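Walk the tube block round to the light bar

ROBOT

A 7-joint arm with a two-finger parallel gripper is mounted at the origin on the work surface. World frame = base frame: x ahead of the robot, y to its left, z up, the work surface at z = 0. Lengths are in m, angles in rad, forces in N, time in s.
With the tool pointing down it reaches from about 0.4 to 0.875 m from the base axis. Payload 19.3 kg.
Tool frame: the origin (TCP) lies midway between the tips of the shut fingers; the grasp point (between the pads) lies 19 mm behind it; z points along the fingers, y is the direction in which the jaws open and shut (so a half turn about z gives the same grasp; the last joint's range is limited). The gripper opens to 85 mm and grips with 20 to 120 N. Pads are 22 mm wide; open, the fingers measure 114 mm over their backs; the gripper's body (76 mm by 85 mm) begins 54 mm behind the grasp point. The pads swing forward as they close: fully open they stand 13 mm farther back than shut.
Start: joints at [-1.334, 0.521, -0.036, 1.599, 0.021, 1.021, -0.113], TCP at [0.189, 0.596, 0.209] pointing down, gripper open.
Joint ranges: [-2.91, 2.91], [-0.3, 2.13], [-1.5, 1.42], [0.17, 2.43], [-1.26, 4.41], [0.16, 1.93], [-2.52, 2.52]. Speed limits (rad/s): [1.89, 1.89, 2.39, 2.39, 3.01, 3.01, 3.01].

INTERFACE

Orientations are given as [roll, pitch, yaw] about the fixed x, y, z axes, in that order (R = Rz(yaw) Ry(pitch) Rx(roll)).
In Python, from workcell import telemetry, cams, workorder gives the robot as it stands. The module is installed in compiled form; this text tells all that it offers.
- The arm moves only by the tool apply_moves, never from a script. Its argument "steps" is a list of rows, each a list of 4 numbers: the shift along the tool's x, y, z in cm, then the turn about the tool's z in rad. A call has exactly 10 rows; each row is the pose to reach, as a shift and turn from the pose commanded when the call began, along the tool's axes at that moment; what a row does not reach only later rows make up. A row lasts 1/12 s, in which the tool goes at most 41.7 mm and 7.16 degrees, less where a joint would pass 70% of its speed; a pose out of reach is approached as far as the arm can. A call with a gripper value outside its range is refused whole. "claw" is the closure, from 0 (fully open) to 1 (shut), set as the call begins (left out, the last holds). The fingers move at their own pace and stop on an object; "force" is the grip in N (left out, the last holds). Time passes only in rows, so rows that repeat a pose let the fingers close, or fill a call up. It gives the time, the measured TCP pose, the force and the opening at its end, in the units of the state.
- telemetry.observe(): the state, without advancing time (a new reading comes with each control period).
- cams.grab_frame(name): name is "scene" or "top" or "wrist"; returns a dict with "color" (420x560x3 uint8, red, green, blue), "mtx" (3x3 intrinsics, pixels), "eye" and "orientation" of the camera in the world; the wrist camera has in their place "T_tool_cam" (4x4, takes a point from camera to tool coordinates, whose origin is the TCP and whose axes are the flange's). Camera axes: x right, y down, z forward; pixel columns grow to the right and rows downward; lengths in m; the calibration is good to about 2 mm. A picture is of the moment at which its call begins: read the wrist's pose just before it. There is no depth.
- workorder.job_done(): hands the job in, once; it reports no verdict.
Trained networks look in the newest picture that a camera, given by its name, has taken for a name from the list of things; names that differ only in an ending like _2 or _b are one class to them, and where a whole thing is asked for, a point or a joint stands for the part that bears it (a point fixed in the world has none). Each returns a list of dicts, best first, with "score" (0 to 1); they miss things now and then, are a little off and sometimes report something else, mostly with a low value. They report only what shows in the picture. A call takes as long as a camera call. They do not tell look-alikes from the thing itself.
- cams.find_in(camera, name): "box" ([left, top, width, height] in pixels, round what is visible of it).
- cams.pinpoint(camera, name): "uv" ([column, row] in pixels: a listed point, or the origin of a listed thing).
The state is a dict: "clock": time; "qpos": joint angles; "qd": joint speeds; "joint_efforts": joint torques, N m; "position": TCP position; "tool_rot": TCP orientation; "force": force on the tool from outside, world axes, zero at the start; "moment": the same for the moment, N m; "grip_width": finger opening in m.
Only numpy, scipy, OpenCV 4.12 (cv2) and the standard library are available. Lean on these libraries where they do the work, as an engineer would, in place of code of your own. Each camera call takes 0.05 s, during which the arm holds its last target. There are 200 camera calls.

TASK

The heavy aluminium tube block stands askew in front of the white-faced light bar. Push it round with the fingertips (nudging alternate corners walks it round on the spot), without letting it dig a corner into the bar, until one of its long slotted sides, either one, faces the bar squarely; then push it up so that this whole side lies flush against the bar's white face, within the bar's length. Keep the block flat on the bench, never lifting or tipping it, and leave the bottle, the spot plate and the tin alone.

Things in the scene. Friction and masses are not known exactly. Their poses are not given: they have to be found in the camera images.
- block: heavy aluminium tube block, loose, 130 x 90 mm, 36 mm tall with its four 3 mm feet (at x = ±32, y = ±24 mm), 0.7 to 1.0 kg; ten 20 mm wells on top, five dark slots on each long side. It slides at 3 to 7 N and stops at once. Origin: centre of its base at bench height, x along the 130 mm length, y along the 90 mm width, z up. It starts clear of the bar, with its long sides 34 to 90 degrees off parallel
- bar: light bar fixed to the bench, 270 mm long, 45 mm deep, 32 mm tall: low dark steel housing with a flat white front face (its top edge white too) on the robot's side. Origin at the foot of the white face, midway along it; y along its length, x square to the white face, into the bar and away from the robot (the face is the plane x = 0, the block at negative x), z up
- side_a_left (a point): corner of the block: the foot of the upright edge at one end of a long side, given at bench height; in the block's frame it lies at x = -65, y = +45 mm (side a is the long side at y = +45 mm)
- side_a_right (a point): corner of the block: the foot of the upright edge at one end of a long side, given at bench height; in the block's frame it lies at x = +65, y = +45 mm (side a)
- side_b_left (a point): corner of the block: the foot of the upright edge at one end of a long side, given at bench height; in the block's frame it lies at x = +65, y = -45 mm (side b is the long side at y = -45 mm)
- side_b_right (a point): corner of the block: the foot of the upright edge at one end of a long side, given at bench height; in the block's frame it lies at x = -65, y = -45 mm (side b)
- bottle: bystander: amber bottle with a blue cap, 52 mm across, 105 mm tall, loose, to one side of the work, about 250 mm along from the bar's middle; origin at the centre of its underside
- spotplate: bystander: white porcelain spot plate, 95 x 72 mm, 12 mm thick, with twelve shallow round wells, loose, on the bench beyond the bar; origin at the centre of its underside
- tin: bystander: green open tin, 72 mm across, 85 mm tall, with white plastic pipettes standing in it up to 115 mm, loose, on the other side of the work from the bottle; origin at the centre of its underside
Not all that is in view belongs to the job. Of the things that look like the block, the middle-sized one is meant.

How it is judged:
At the end, for the whole second after the job is handed in: Both ends of one long side of the block are within 4 mm of the bar's white face, the block lies within the bar's length (its centre within 72 mm of the bar's middle), flat on the bench and at rest ((x of each of side_a_left, side_a_right in the frame of bar above -0.004 m or x of each of side_b_left, side_b_right in the frame of bar above -0.004 m) and y of block in the frame of bar between -0.072 and 0.072 m and x of block in the frame of bar below -0.03 m and angle between block's own z axis and vertical below 0.05 rad and height (world z) of block below 0.004 m and linear speed of block below 0.01 m/s); the robot touches nothing.
It fails at once if the block digs a corner into the light bar: it presses on it with more than 2 N while its long sides are more than 12 degrees from parallel with it (contact force between block and bar above 2 N and angle between the y axis of block and the x axis of bar, either way round above 0.21 rad).
It fails at once if the block is lifted (8 mm) or tipped (about 7 degrees) (height (world z) of block above 0.008 m or angle between block's own z axis and vertical above 0.12 rad).
It fails at once if the amber bottle is shoved more than 15 mm or tipped (distance of bottle from where it was at the start of the episode above 0.015 m or angle between bottle's own z axis and vertical above 0.3 rad).
It fails at once if the spot plate is shoved more than 15 mm or tipped (distance of spotplate from where it was at the start of the episode above 0.015 m or angle between spotplate's own z axis and vertical above 0.3 rad).
It fails at once if the tin of pipettes is shoved more than 15 mm or tipped (distance of tin from where it was at the start of the episode above 0.015 m or angle between tin's own z axis and vertical above 0.3 rad).
It also fails if it takes over 64 s, if anything falls off the work surface, if the arm or the gripper's body presses on something with over 40 N, if the wrist force passes 120 N, or if a joint passes its speed limit or range.

## Working session

There is one attempt and no reset: what is moved stays moved. The work goes in short steps, Python scripts to look and compute and a tool call to move; the robot and the scene stay as the last step left them, time stands still between calls to the robot, and variables do not carry over. Pictures are saved under pics/ and viewed, about 8 in all and at most 12, crops included, and the job is handed in when it is done.

Besides the shell and the picture viewer there is one more tool, called as name(argument=value, ...), one argument or row to a line, values as JSON. apply_moves: Moves the arm, as the interface text tells. Its arguments: {"type":"object","properties":{"steps":{"type":"array"},"claw":{"type":"number"},"force":{"type":"number"}},"required":["steps"]}

```bash
mkdir -p pics; cat > h.py <<'E'
import numpy as np, cv2
from scipy.spatial.transform import Rotation as R
from workcell import telemetry, cams, workorder
def rot(o):
    o=np.array(o,float)
    if o.shape==(3,3): return o
    return R.from_euler('xyz',o).as_matrix() if o.size==3 else R.from_quat(o).as_matrix()
def ray(f,uv,z=0.):
    d=rot(f['orientation'])@np.linalg.inv(f['mtx'])@np.array([uv[0],uv[1],1.])
    e=np.array(f['eye']); return e+d*(z-e[2])/d[2]
def proj(f,P):
    c=(np.atleast_2d(P)-np.array(f['eye']))@rot(f['orientation']); p=c@np.array(f['mtx']).T
    return p[:,:2]/p[:,2:]
def save(f,n,crop=None,s=1):
    im=f['color'][:,:,::-1]
    if crop: l,t,w,h=crop; im=im[t:t+h,l:l+w]
    cv2.imwrite('pics/'+n,cv2.resize(im,None,fx=s,fy=s,interpolation=cv2.INTER_CUBIC))
E
python3 - <<'E'
from h import *
s=telemetry.observe(); print(s)
for c in ['top','scene']:
    f=cams.grab_frame(c); save(f,c+'0.png',s=1.4 if c=='top' else 1)
    print(c,f['eye'],f['orientation'],f['mtx'])
    for n in ['block','bar','bottle','spotplate','tin','side_a_left','side_a_right','side_b_left','side_b_right']:
        print(n,[(np.round(d['uv']).tolist(),round(d['score'],2),ray(f,d['uv']).round(3)[:2].tolist()) for d in cams.pinpoint(c,n)][:4])
    print([(np.round(d['box']).tolist(),round(d['score'],2)) for d in cams.find_in(c,'block')], cams.find_in(c,'bar'))
E
```

```text
{'clock': 0.0, 'qpos': array([-1.33418495,  0.5219954 , -0.0363091 ,  1.59997799,  0.0211978 ,
        1.02113456, -0.11278822]), 'qd': array([-0.00081158,  0.0007546 , -0.00025356,  0.0016055 , -0.00125927,
       -0.00010958, -0.00211798]), 'joint_efforts': array([ 1.68061797e-03, -9.27089810e+01,  1.98043115e+00, -3.69948828e+01,
        1.77950808e-02,  7.96183886e-03,  1.91962278e-05]), 'position': array([0.18870132, 0.59545686, 0.20874831]), 'tool_rot': array([-3.14046574e+00,  8.87733272e-05,  2.83476557e+00]), 'force': array([ 0.17481336, -0.24459633,  0.71033009]), 'moment': array([-0.05360724,  0.01619479, -0.07038122]), 'grip_width': 0.08555867334769934}
top [0.49961969 0.01667545 0.87605824] [-3.05833057  0.02635181 -1.56188105] [[460.59372683   0.         283.44827006]
 [  0.         460.59372683 214.97690901]
 [  0.           0.           1.        ]]
block [([129.0, 159.0], 0.94, [0.68, 0.342]), ([293.0, 324.0], 0.83, [0.367, 0.02]), ([302.0, 224.0], 0.71, [0.555, 0.006])]
bar [([279.0, 161.0], 0.57, [0.677, 0.05])]
bottle [([417.0, 190.0], 0.73, [0.621, -0.213]), ([26
[... 1549 characters left out ...]

side_a_left [([306.0, 163.0], 0.9, [0.369, 0.077]), ([453.0, 291.0], 0.74, [0.652, 0.45]), ([279.0, 190.0], 0.58, [0.475, 0.028])]
side_a_right [([286.0, 236.0], 0.92, [0.604, 0.074]), ([391.0, 337.0], 0.92, [0.784, 0.328]), ([271.0, 173.0], 0.58, [0.425, -0.006])]
side_b_left [([349.0, 286.0], 0.93, [0.693, 0.233]), ([260.0, 151.0], 0.75, [0.357, -0.051]), ([245.0, 239.0], 0.66, [0.635, -0.016])]
side_b_right [([296.0, 146.0], 0.87, [0.313, 0.037]), ([239.0, 193.0], 0.79, [0.508, -0.066]), ([410.0, 250.0], 0.64, [0.573, 0.356])]
[([242.0, 183.0, 44.0, 55.0], 0.75), ([263.0, 141.0, 44.0, 29.0], 0.64), ([352.0, 235.0, 107.0, 97.0], 0.63)] [{'box': [197.4, 249.4, 132.2, 36.3], 'score': 0.71}]
```

View pics/top0.png

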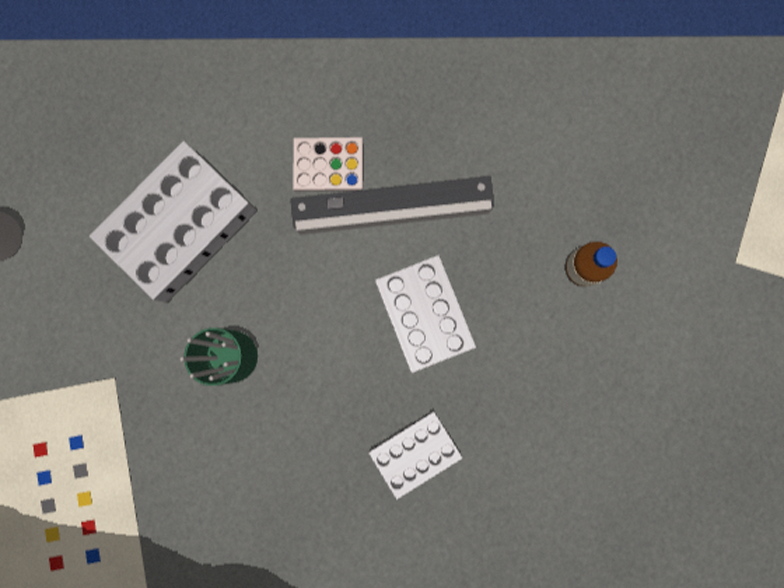

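```bash
python3 - <<'E'
from h import *
f=cams.grab_frame('top'); save(f,'crop0.png',(195,110,190,160),4)
# model fit of block corners
def fit(pts):
    m=np.array([[-65,45],[65,45],[65,-45],[-65,-45]])/1e3; p=np.array(pts); c=p.mean(0); H=m.T@(p-c)
    a=np.arctan2(H[0,1]-H[1,0],H[0,0]+H[1,1]); r=np.array([[np.cos(a),-np.sin(a)],[np.sin(a),np.cos(a)]])
    return c,np.degrees(a),np.abs((m@r.T+c)-p).max()
print(fit([[.4785,.0225],[.601,.0725],[.631,-.0145],[.5075,-.065]]))
# white face of bar: project guess; sample white pixels near bar box, front edge
im=f['color'][120:172,200:358].astype(int)
w=(im.min(2)>190); 
for c in range(0,158,8): print(200+c,(np.where(w[:,c])[0]+120).tolist())
E
```

```text
(array([0.5545  , 0.003875]), np.float64(21.07373443342109), np.float64(0.0035126784600216093))
200 []
208 []
216 [120, 125, 126, 127, 128, 129, 130, 131]
224 [121, 122, 123, 132, 133]
232 [121, 122, 123, 127, 128, 129, 131, 132, 133]
240 []
248 [122, 133]
256 [120, 121, 122, 123, 124, 125, 126, 129, 130, 131, 132, 133]
264 []
272 []
280 []
288 []
296 []
304 []
312 []
320 []
328 []
336 []
344 []
352 []
```

View pics/crop0.png

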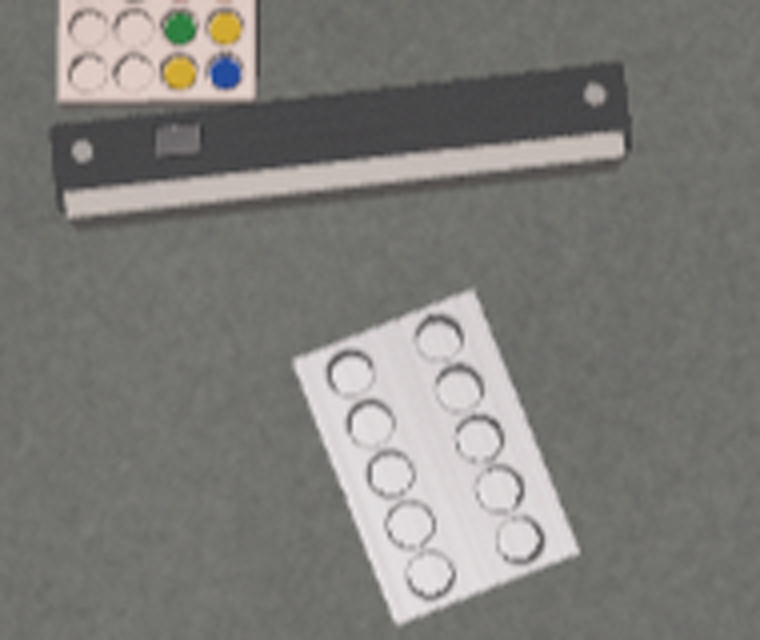

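```bash
python3 - <<'E'
from h import *
f=cams.grab_frame('top'); g=f['color'].astype(int).sum(2)/3
lo=[]
for c in range(216,350,6):
    col=g[125:175,c]; r0=int(np.argmax(col[8:])+8) if c<255 else int(np.argmax(col))
    # lowest strong drop
    d=np.diff(col); r=int(np.argmin(d[10:])+10); lo.append((c,125+r, col[r-6:r+5].astype(int).tolist()))
for l in lo: print(l)
E
```

```text
(216, 163, [147, 188, 186, 187, 185, 190, 164, 114, 84, 85, 98])
(222, 162, [109, 164, 186, 188, 188, 189, 175, 128, 86, 87, 89])
(228, 162, [157, 187, 188, 188, 188, 189, 153, 92, 82, 89, 105])
(234, 161, [148, 189, 186, 189, 189, 189, 164, 114, 86, 84, 100])
(240, 161, [165, 188, 190, 188, 189, 177, 131, 85, 85, 89, 105])
(246, 160, [155, 190, 190, 189, 188, 187, 154, 97, 82, 86, 102])
(252, 159, [148, 190, 188, 189, 189, 187, 166, 113, 84, 85, 102])
(258, 158, [108, 165, 187, 188, 190, 190, 177, 130, 85, 85, 91])
(264, 158, [153, 188, 189, 189, 189, 191, 153, 93, 83, 89, 102])
(270, 157, [146, 189, 188, 188, 191, 189, 166, 113, 85, 85, 103])
(276, 157, [164, 189, 188, 190, 191, 176, 131, 83, 83, 93, 108])
(282, 156, [155, 191, 188, 189, 190, 189, 152, 95, 83, 91, 101])
(288, 155, [148, 188, 189, 188, 190, 189, 165, 113, 85, 85, 97])
(294, 155, [164, 186, 189, 189, 190, 176, 131, 85, 84, 92, 106])
(300, 154, [155, 188, 189, 189, 189, 189, 155, 93, 82, 90, 104])
(306, 153, [147, 189, 190, 189, 189, 188, 163, 113, 88, 86, 101])
(312, 152, [96, 158, 188, 189, 189, 190, 176, 129, 86, 86, 91])
(318, 152, [147, 187, 189, 189, 190, 191, 152, 92, 81, 89, 103])
(324, 151, [124, 172, 188, 189, 189, 189, 165, 114, 84, 82, 101])
(330, 151, [157, 187, 188, 187, 189, 189, 147, 85, 85, 92, 104])
(336, 150, [154, 187, 187, 188, 188, 188, 153, 91, 83, 89, 103])
(342, 135, [70, 96, 142, 161, 159, 160, 129, 78, 71, 73, 70])
(348, 149, [156, 187, 186, 187, 188, 187, 144, 84, 87, 95, 106])
```

The crop shows three look-alikes. In top-image pixels they are the large one at about (125,158), the small one at about (296,325) and the one at about (303,224). Its corners are (268,200), (313,183), (340,248) and (295,266), and it measures close to 130 x 90 mm and is the middle-sized one, so it is the block.

```bash
cat >> h.py <<'E'
def block(f,seed=None,verb=True):
    g=f['color'].astype(int).min(2); m=((g>150)).astype(np.uint8)
    m=cv2.morphologyEx(m,cv2.MORPH_OPEN,np.ones((5,5)))
    cs,_=cv2.findContours(m,cv2.RETR_EXTERNAL,cv2.CHAIN_APPROX_NONE)
    best=None
    for c in cs:
        if cv2.contourArea(c)<1500: continue
        P=np.array([ray(f,q,.036)[:2] for q in cv2.convexHull(c)[:,0].astype(float)],np.float32)
        (cx,cy),(w,h),a=cv2.minAreaRect(P)
        if w<h: a-=90; w,h=h,w
        if not(.11<w<.15 and .075<h<.105): continue
        a=(a+90)%180-90
        if verb: print('block',round(cx,4),round(cy,4),'long axis deg',round(a,2),'size',round(w,4),round(h,4))
        best=(cx,cy,a)
    return best
E
python3 - <<'E'
from h import *
f=cams.grab_frame('top'); g=f['color'].astype(float).mean(2); block(f)
print([ray(f,q,.036).round(4)[:2].tolist() for q in [(268.3,199.5),(313.3,182.5),(339.8,247.8),(295,266.3)]])
# white/dark edge
E=[]
for c in range(216,348,4):
    pr=157-(c-276)*14/138.
    r=np.arange(int(pr)-2,int(pr)+5); v=g[r,c]; k=np.where((v[:-1]>=137)&(v[1:]<137))[0]
    if len(k): k=k[0]; E.append((c,r[k]+(v[k]-137)/(v[k]-v[k+1])))
E=np.array(E)
ends=[(195+64/4,110+218/4),(195+625/4,110+157/4)]
for z in (0,.032):
    P=np.array([ray(f,e,z)[:2] for e in E]); k=np.polyfit(P[:,1],P[:,0],1)
    A,B=[ray(f,e,z)[:2] for e in ends]
    print(z,'x=%.4f*y+%.4f'%tuple(k),'len',np.linalg.norm(A-B),'mid',(A+B)/2,'tilt',np.degrees(np.arctan(k[0])))
s=cams.grab_frame('scene'); block(s); save(s,'scene_bar.png',(185,175,170,125),4)
for z in (0,.032):
    P=np.array([ray(f,e,z) for e in E]); k=np.polyfit(P[:,1],P[:,0],1)
    print('scene px if z',z,proj(s,[[k[0]*y+k[1],y,.032] for y in (-.08,.05,.17)]).round(1).tolist())
E
```

```text
block 0.5542 0.0034 long axis deg 21.8 size 0.1303 0.0905
[[0.5979, 0.0675], [0.6298, -0.0149], [0.5105, -0.0634], [0.4763, 0.0177]]
0 x=-0.1160*y+0.6914 len 0.2722625398547338 mid [0.68499092 0.04626749] tilt -6.617796268500695
0.032 x=-0.1160*y+0.6845 len 0.26231753751186193 mid [0.67821982 0.04518657] tilt -6.617796268500984
scene px if z 0 [[207.1, 250.5], [267.2, 257.3], [323.6, 263.7]]
scene px if z 0.032 [[208.1, 247.8], [268.0, 254.6], [324.1, 260.9]]
```

View pics/scene_bar.png

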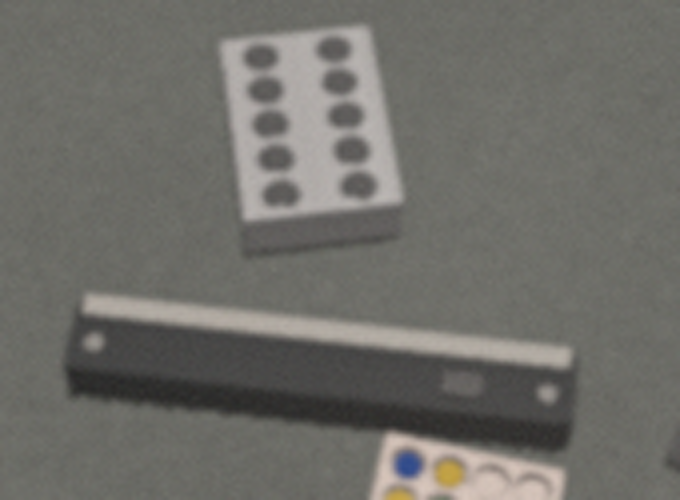

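The white top edge in the scene view is at about (206,248) to (328,262). That agrees with the bright-to-dark edge in the top view lying at z = 32 mm, with the face itself shaded.

- **Bar:** face midpoint about (0.679, 0.0455), normal at +6.6°.
- **Block:** in bar coordinates its centre is (-129, -27) mm and its long axis is 15° off the normal, so it needs about 75° CCW.

Plan: first go over the far end's -y side with the tool axes turned to match the bar. Then push that end round in an arc.

apply_moves(
  steps=[
    [-4,-3.2,0,-0.1],
    [-8,-6.5,0,-0.2],
    [-12,-9.7,0,-0.3],
    [-16,-13,0,-0.4],
    [-20,-16.2,0,-0.422],
    [-24,-19.5,0,-0.422],
    [-28,-22.7,0,-0.422],
    [-32,-26,0,-0.422],
    [-36,-29.2,0,-0.422],
    [-40,-32.4,0,-0.422],
  ],
  claw=1,
)

```text
clock: 2.23
position: [0.4188, 0.246, 0.2096]
tool_rot: [3.141, 0.001, -3.026]
force: [1.8, -0.2, -0.1]
grip_width: -0.0001
```

```bash
cat >> h.py <<'E'
T=np.radians(6.62); O=np.array([.679,.0455]); B=np.array([[np.cos(T),np.sin(T)],[-np.sin(T),np.cos(T)]])
def bar(p): return B@(np.array(p[:2])-O)
def stat(look=True):
    s=telemetry.observe(); p=s['position']
    print('t %.2f tool bar(mm)'%s['clock'],(bar(p)*1e3).round(1),'z %.1f'%(p[2]*1e3),'yaw err',round(float((s['tool_rot'][2]-np.pi-T+np.pi)%(2*np.pi)-np.pi),3),'F',(B@s['force'][:2]).round(1),round(s['force'][2],1),'w',round(s['grip_width'],3))
    if look:
        f=cams.grab_frame('top'); b=block(f,verb=False)
        if b: print('block bar(mm)',(bar(b[:2])*1e3).round(1),'long axis vs normal',round((b[2]-6.62)%180,1))
        else: print('no block')
        return f
E
python3 -c "
from h import *
stat()
print([ (n,(bar(p)*1e3).round()) for n,p in dict(bottle=(.617,-.213),tin=(.496,.267)).items()])"
```

```text
t 2.23 tool bar(mm) [-235.3  229.2] z 209.6 yaw err -0.0 F [ 1.8 -0.4] -0.1 w -0.0
block bar(mm) [-129.1  -27.5] long axis vs normal 15.4
[('bottle', array([ -91., -250.])), ('tin', array([-156.,  241.]))]
```

apply_moves(
  steps=[
    [-2,-4,0,0],
    [-4,-8,0,0],
    [-6,-12,0,0],
    [-8,-16,0,0],
    [-10,-20,0,0],
    [-12,-24,0,0],
    [-14,-28,2,0],
    [-16.1,-31.9,4,0],
    [-16.1,-31.9,7,0],
    [-16.1,-31.9,10,0],
  ],
)

```text
clock: 3.12
position: [0.6172, -0.0555, 0.1092]
tool_rot: [-3.139, 0.004, -3.031]
force: [0.9, -0.6, -1.2]
grip_width: 0.0001
```

```bash
python3 -c "
from h import *
stat(False)"
```

```text
t 3.12 tool bar(mm) [-73.  -93.2] z 109.2 yaw err -0.005 F [ 0.8 -0.7] -1.2 w 0.0
```

apply_moves(
  steps=[
    [0,0,3,0],
    [0,0,6,0],
    [0,0,8.5,0],
    [0,0,9.8,0],
    [0,0,9.8,0],
    [0,1,9.8,0],
    [-0.2,1.8,9.8,0],
    [-0.4,2.5,9.8,0],
    [-0.5,3.2,9.8,0],
    [-0.6,3.8,9.8,0],
  ],
)

```text
clock: 3.95
position: [0.6172, -0.0112, 0.0125]
tool_rot: [-3.141, 0.002, -3.026]
force: [1.5, -5.2, 3.8]
grip_width: 0.0002
```

```bash
python3 -c "
from h import *
stat()"
```

```text
t 3.95 tool bar(mm) [-67.9 -49.2] z 12.5 yaw err 0.0 F [ 0.9 -5.4] 3.8 w 0.0
no block
```

```bash
cat >> h.py <<'E'
from scipy.optimize import least_squares
M=np.array([[-65,45],[65,45],[65,-45],[-65,-45]],float)
def net(guess,cs=('top','scene')):
    """guess: bar-frame x,y mm, deg. robust fit to network corners (class symmetric by half turn)"""
    pts=[]
    for c in cs:
        f=cams.grab_frame(c)
        for n in ['side_a_left','side_a_right','side_b_left','side_b_right']:
            for d in cams.pinpoint(c,n):
                if d['score']>.3: pts.append(bar(ray(f,d['uv']))*1e3)
    pts=np.array(pts)
    def cor(q):
        a=np.radians(q[2]); return M@np.array([[np.cos(a),np.sin(a)],[-np.sin(a),np.cos(a)]])+q[:2]
    q=np.array(guess,float)
    for tol in (40,25,15,10):
        D=np.linalg.norm(pts[:,None]-cor(q)[None],axis=2); j=D.argmin(1); k=D.min(1)<tol
        q=least_squares(lambda q:(cor(q)[j[k]]-pts[k]).ravel(),q,loss='soft_l1',f_scale=3).x
    r=np.linalg.norm(cor(q)[j[k]]-pts[k],axis=1)
    print('net block',q.round(1),'n',k.sum(),sorted(set(j[k].tolist())),'res',r.round(1)); return q
E
python3 -c "
from h import *
net((-129,-20,28))
f=cams.grab_frame('top');save(f,'p1.png',(195,110,200,180),3)"
```

```text
net block [-123.9  -14.3   29.2] n 3 [0, 1, 2] res [2.5 2.6 4.4]
```

View pics/p1.png

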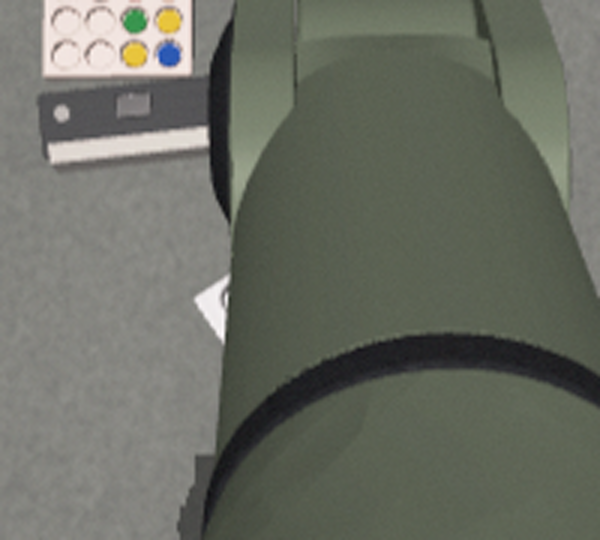

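apply_moves(
  steps=[
    [-0.2,0.6,0,0],
    [-0.3,1.1,0,0],
    [-0.3,1.7,0,0],
    [-0.3,2.3,0,0],
    [-0.2,2.9,0,0],
    [0,3.4,0,0],
    [0.1,4.0,0,0],
    [0.3,4.6,0,0],
    [0.3,4.6,0,0],
    [0.3,4.6,0,0],
  ],
)

```text
clock: 5.38
position: [0.6076, 0.034, 0.0113]
tool_rot: [3.141, -0.0, -3.026]
force: [0.1, 0.5, 1.1]
grip_width: 0.0001
```

```bash
python3 -c "
from h import *
stat(False)
net((-130,-5,55),('scene',)); net((-130,-5,55))
f=cams.grab_frame('scene');save(f,'p2.png',(185,150,190,140),4)"
```

```text
t 5.38 tool bar(mm) [-72.3  -3.2] z 11.3 yaw err 0.0 F [0.2 0.5] 1.1 w 0.0
net block [-139.3   -1.2   57. ] n 3 [1, 2, 3] res [4.6 0.5 9.5]
net block [-139.    -1.9   55.6] n 3 [1, 2, 3] res [2.7 1.1 3.1]
```

View pics/p2.png

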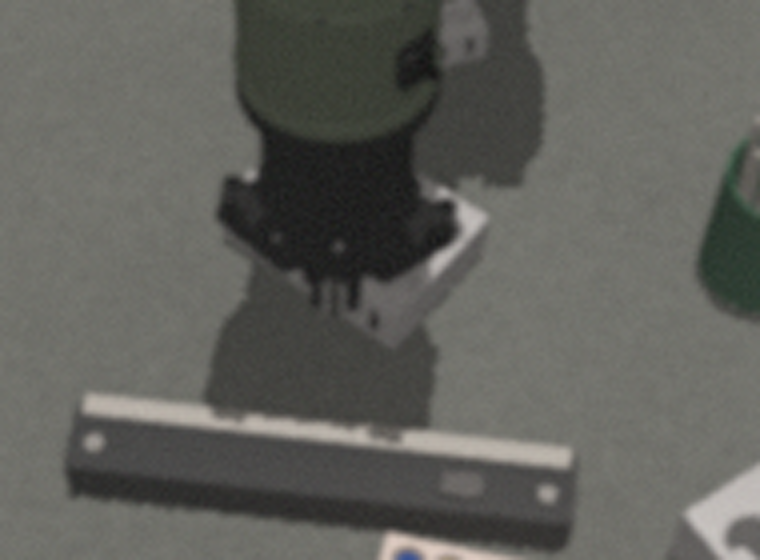

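apply_moves(
  steps=[
    [0.3,0.7,0,0],
    [0.6,1.4,0,0],
    [1.0,2.2,0,0],
    [1.4,2.9,0,0],
    [2.0,3.5,0,0],
    [2.6,4.0,0,0],
    [3.1,4.4,0,0],
    [3.1,4.4,0,0],
    [1.6,4.4,0,0],
    [1.6,4.4,-3,0],
  ],
)

```text
clock: 7.02
position: [0.5849, 0.075, 0.037]
tool_rot: [-3.141, -0.008, -3.026]
force: [-0.7, -0.2, 0.1]
grip_width: 0.0002
```

```bash
python3 -c "
from h import *
stat(False)
net((-160,3,82),('scene',)); net((-160,3,82))"
```

```text
t 7.02 tool bar(mm) [-90.   40.2] z 37.0 yaw err 0.0 F [-0.8 -0.1] 0.1 w 0.0
net block [-153.4   12.1   88.7] n 3 [0, 2, 3] res [0.4 0.4 0.7]
net block [-159.7   14.3   93.1] n 6 [0, 2, 3] res [2.4 5.2 2.8 6.6 3.5 7.2]
```

apply_moves(
  steps=[
    [0,0,-4,0],
    [0,0,-8,0],
    [2,0,-11,0],
    [4.5,-0.6,-11,0],
    [7,-1.2,-11,0],
    [9.5,-1.8,-11,0],
    [12,-2.4,-11,0],
    [14,-2.8,-11,0],
    [14,-2.8,-11,0],
    [14,-2.8,-11,0],
  ],
  claw=0,
)

```text
clock: 8.6
position: [0.4509, 0.0311, 0.1517]
tool_rot: [3.141, 0.001, -3.027]
force: [0.7, -0.1, -0.1]
grip_width: 0.0856
```

```bash
python3 -c "
from h import *
stat()
net((-157,13,90),('scene',)); net((-157,13,90))
f=cams.grab_frame('scene');save(f,'p3.png',(185,120,190,140),4)"
```

```text
t 8.60 tool bar(mm) [-228.3   12. ] z 151.7 yaw err -0.001 F [ 0.7 -0.1] -0.1 w 0.086
no block
net block [-155.3   13.7   90.5] n 4 [0, 1, 2, 3] res [7.4 4.4 2.5 7.9]
net block [-158.2   12.2   91.6] n 6 [0, 1, 2, 3] res [6.8 3.9 3.4 4.4 9.5 6. ]
```

View pics/p3.png

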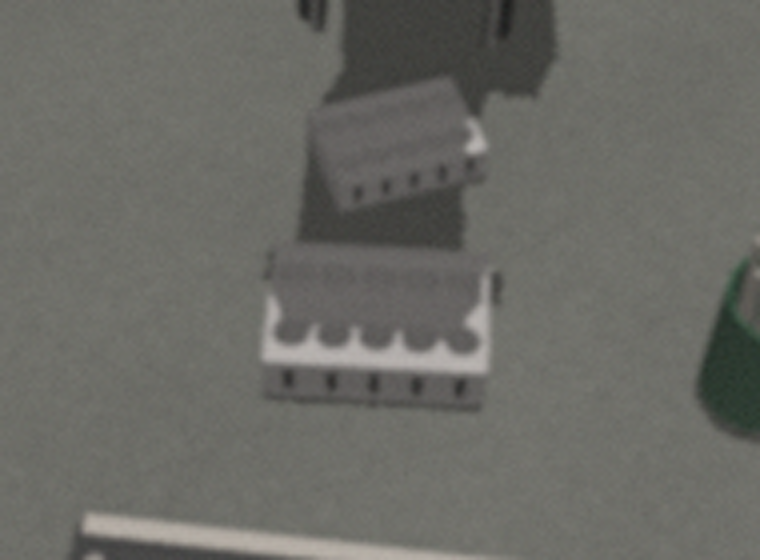

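```bash
python3 -c "
from h import *
f=cams.grab_frame('scene')
c=lambda u,v:(185+u/4,120+v/4)
for p in [(262,360),(490,373),(492,263),(274,245)]: print((bar(ray(f,c(*p),.036))*1e3).round(1))
print('small nearest top corners (about 26 mm tall?)')
for p in [(340,195),(487,155),(340,213),(485,182)]: print([(bar(ray(f,c(*p),z))*1e3).round(1) for z in (0,.025)])"
```

```text
[-108.8  -50.1]
[-116.7   80.9]
[-197.9   76.2]
[-194.6  -55.9]
small nearest top corners (about 26 mm tall?)
[array([-271.6,  -25.1]), array([-249.5,  -22.5])]
[array([-319.5,   67.2]), array([-295.8,   66.9])]
[array([-256.3,  -23.2]), array([-234.7,  -20.6])]
[array([-295.4,   67.7]), array([-272.5,   67.3])]
```

apply_moves(
  steps=[
    [0,0.1,4,0],
    [0,0.1,8,0],
    [0,0.1,12,0],
    [0,0.1,14.5,0],
    [0,0.1,15.1,0],
    [-0.6,0.1,15.1,0],
    [-1.2,0.1,15.1,0],
    [-1.8,0.1,15.1,0],
    [-2.4,0.1,15.1,0],
    [-3.0,0.1,15.1,0],
  ],
)

```text
clock: 10.33
position: [0.4825, 0.0359, 0.0016]
tool_rot: [3.141, 0.002, -3.026]
force: [-0.4, -0.4, 0.2]
grip_width: 0.0856
```

```bash
python3 -c "
from h import *
stat(False)
net((-145,13,90),('scene',))"
```

```text
t 10.33 tool bar(mm) [-196.3   13.2] z 1.6 yaw err -0.0 F [-0.4 -0.4] 0.2 w 0.086
net block [-157.8   12.5   91. ] n 3 [0, 1, 3] res [1.1 0.1 1.1]
```

apply_moves(
  steps=[
    [-0.6,0,0,0],
    [-1.2,0,0,0],
    [-1.8,0,0,0],
    [-2.4,0,0,0],
    [-3.0,0,0,0],
    [-3.5,0,0,0],
    [-4.0,0,0,0],
    [-4.4,0,0,0],
    [-4.7,0,0,0],
    [-5.0,0,0,0],
  ],
)

```text
clock: 11.42
position: [0.5283, 0.041, 0.0007]
tool_rot: [-3.141, -0.004, -3.027]
force: [-14.4, -1.8, 24.9]
grip_width: 0.0852
```

```bash
python3 -c "
from h import *
stat(False)
net((-110,13,90),('scene',))
f=cams.grab_frame('scene');save(f,'p4.png',(185,150,190,130),4)"
```

```text
t 11.42 tool bar(mm) [-150.2   12.9] z 0.7 yaw err -0.001 F [-14.5  -0.2] 24.9 w 0.085
net block [-122.7  -78.2   18.2] n 2 [0] res [4.9 4.9]
```

View pics/p4.png

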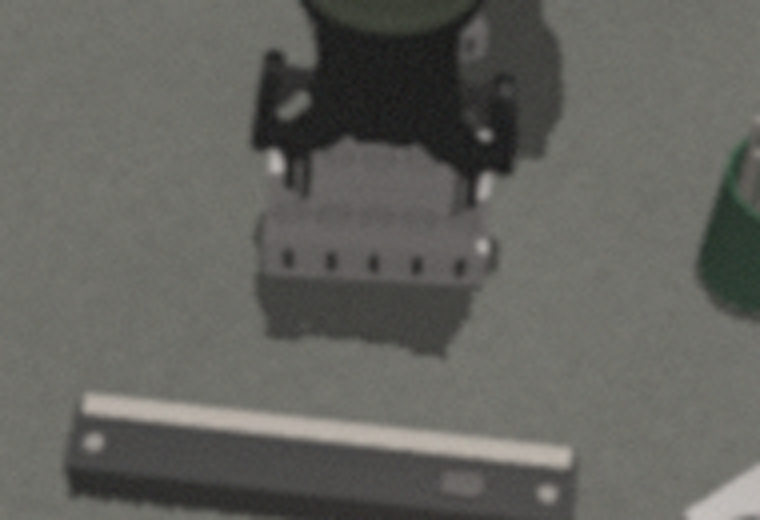

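```bash
python3 -c "
from h import *
print(telemetry.observe()['position'],telemetry.observe()['force'])
f=cams.grab_frame('scene')
Bi=lambda x,y,z:np.r_[B.T@(np.array([x,y])/1e3)+O,z/1e3]
for z in (0,14,36,50): print(z,[((proj(f,Bi(-150,13+s,z))[0]-[185,150])*4).round().tolist() for s in (-50,50)])
w=cams.grab_frame('wrist'); save(w,'w1.png')
"
```

```text
[0.52880414 0.04098774 0.00076619] [-10.59244604  -0.96780759  21.00849765]
0 [[296.0, 222.0], [459.0, 240.0]]
14 [[295.0, 209.0], [461.0, 226.0]]
36 [[295.0, 186.0], [464.0, 204.0]]
50 [[294.0, 171.0], [465.0, 189.0]]
```

View pics/w1.png

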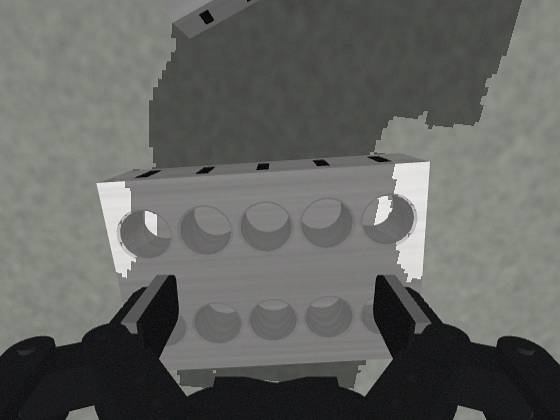

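The wrist view shows the opened fingertips standing on the block's top, at about (150,320) and (405,310). Opened tips evidently sit much higher than stated. I'll lift straight off and push with shut fingers instead, since their height has proved right.

apply_moves(
  steps=[
    [0,0,-1,0],
    [0,0,-3,0],
    [0,0,-6,0],
    [0,0,-9,0],
    [2,0,-9,0],
    [4,0,-9,0],
    [6,0,-9,0],
    [8,0,-9,0],
    [8,0,-9,0],
    [8,0,-9,0],
  ],
  claw=0,
)

```text
clock: 12.65
position: [0.4506, 0.0322, 0.0908]
tool_rot: [3.142, 0.0, -3.026]
force: [-0.6, -0.4, -0.2]
grip_width: 0.0853
```

```bash
python3 -c "
from h import *
stat(False)
net((-155,13,91),('scene',))
f=cams.grab_frame('scene');save(f,'p5.png',(185,140,190,130),4)"
```

```text
t 12.65 tool bar(mm) [-228.4   13.1] z 90.8 yaw err -0.0 F [-0.6 -0.3] -0.2 w 0.085
net block [-151.3    9.4   91.7] n 7 [0, 1, 2, 3] res [6.1 3.  6.6 4.3 1.1 1.3 3.3]
```

View pics/p5.png

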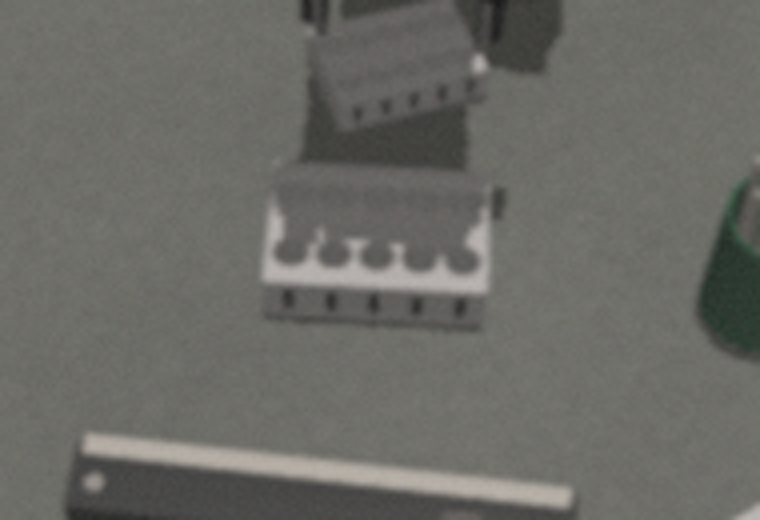

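apply_moves(
  steps=[
    [0,0,0,0],
    [0,0,0,0],
    [0,0,2,0],
    [0,0,4,0],
    [0,0,6,0],
    [0,0,7.5,0],
    [0,0,8,0],
    [-0.8,0,8,0],
    [-1.6,0,8,0],
    [-2.2,0,8,0],
  ],
  claw=1,
)

```text
clock: 13.78
position: [0.4739, 0.0349, 0.0111]
tool_rot: [3.142, 0.0, -3.026]
force: [-6.1, -0.3, 1.3]
grip_width: 0.0
```

apply_moves(
  steps=[
    [-0.6,0,0,0],
    [-1.2,0,0,0],
    [-1.8,0,0,0],
    [-2.4,0,0,0],
    [-3.0,0,0,0],
    [-3.6,0,0,0],
    [-4.0,0,0,0],
    [-4.0,0,0,0],
    [-4.0,0,0,0],
    [-4.0,0,0,0],
  ],
)

```text
clock: 14.62
position: [0.5132, 0.0394, 0.0107]
tool_rot: [3.142, 0.001, -3.026]
force: [0.2, -0.2, -0.0]
grip_width: 0.0
```

```bash
python3 -c "
from h import *
stat(False)
net((-120,13,90),('scene',));net((-120,13,90))"
```

```text
t 14.62 tool bar(mm) [-165.4   13.1] z 10.7 yaw err -0.0 F [ 0.2 -0.3] -0.0 w 0.0
net block [-107.    11.4   88.5] n 3 [0, 1, 2] res [0.5 0.9 0.7]
net block [-107.4   10.    88.4] n 3 [0, 1, 2] res [3.5 2.1 1.4]
```

apply_moves(
  steps=[
    [-0.6,0,0,0],
    [-1.2,0,0,0],
    [-1.8,0,0,0],
    [-2.4,0,0,0],
    [-3.0,0,0,0],
    [-3.6,0,0,0],
    [-4.2,0,0,0],
    [-4.8,0,0,0],
    [-4.8,0,0,0],
    [-4.8,0,0,0],
  ],
)

```text
clock: 16.2
position: [0.5604, 0.0448, 0.0102]
tool_rot: [-3.142, -0.0, -3.026]
force: [-0.3, -0.3, -0.1]
grip_width: 0.0001
```

```bash
python3 -c "
from h import *
stat(False)
net((-60,13,90),('scene',));net((-60,13,90))"
```

```text
t 16.20 tool bar(mm) [-117.9   13. ] z 10.2 yaw err -0.0 F [-0.3 -0.3] -0.1 w 0.0
net block [-59.9   8.1  86.3] n 4 [0, 1, 2, 3] res [1.1 3.9 3.5 0.9]
net block [-55.3   5.7  84.1] n 4 [0, 1, 2, 3] res [3.3 4.2 1.4 5. ]
```

apply_moves(
  steps=[
    [0.8,0,0,0],
    [0.8,-0.8,0,0],
    [0.8,-1.7,0,0],
    [0,-1.7,0,0],
    [-0.3,-1.7,0,0],
    [-0.6,-1.7,0,0],
    [-0.8,-1.7,0,0],
    [-1.0,-1.7,0,0],
    [-1.0,-1.7,0,0],
    [-1.0,-1.7,0,0],
  ],
)

```text
clock: 17.78
position: [0.572, 0.0291, 0.0101]
tool_rot: [-3.142, -0.001, -3.026]
force: [-4.1, -1.9, 1.4]
grip_width: 0.0002
```

```bash
python3 -c "
from h import *
stat(False)
net((-50,10,90),('scene',));net((-50,10,90),('scene',))"
```

```text
t 17.78 tool bar(mm) [-108.2   -4. ] z 10.1 yaw err -0.0 F [-4.3 -1.4] 1.4 w 0.0
net block [-51.8   7.1  85.4] n 5 [0, 1, 2, 3] res [9.5 0.8 3.3 1.5 4.3]
net block [-49.    6.4  83.6] n 4 [0, 1, 2, 3] res [1.9 1.4 2.4 2.3]
```

apply_moves(
  steps=[
    [0.8,0,0,0],
    [1.2,-1.2,0,0],
    [1.2,-2.6,0,0],
    [0.8,-2.6,0,0],
    [0.4,-2.6,0,0],
    [0.1,-2.6,0,0],
    [-0.2,-2.6,0,0],
    [-0.4,-2.6,0,0],
    [-0.4,-2.6,0,0],
    [-0.4,-2.6,0,0],
  ],
)

```text
clock: 19.12
position: [0.579, 0.0041, 0.0102]
tool_rot: [3.142, -0.0, -3.026]
force: [-2.7, -1.3, 0.1]
grip_width: -0.0002
```

```bash
python3 -c "
from h import *
stat(False)
net((-50,10,88),('scene',));net((-50,10,88),('scene',))"
```

```text
t 19.12 tool bar(mm) [-104.1  -29.6] z 10.2 yaw err 0.0 F [-2.8 -1. ] 0.1 w -0.0
net block [-45.   11.7  85.3] n 4 [0, 1, 2, 3] res [5.8 3.  5.6 3.6]
net block [-48.9  10.8  86.4] n 5 [0, 1, 2, 3] res [4.8 3.9 3.1 3.9 0.9]
```

Keep pushing this end in small steps and watch for the force to jump when it is flush.

apply_moves(
  steps=[
    [-0.1,0,0,0],
    [-0.2,0,0,0],
    [-0.3,0,0,0],
    [-0.4,0,0,0],
    [-0.4,0,0,0],
    [-0.4,0,0,0],
    [-0.4,0,0,0],
    [-0.4,0,0,0],
    [-0.4,0,0,0],
    [-0.4,0,0,0],
  ],
)

```text
clock: 20.45
position: [0.5832, 0.0043, 0.0104]
tool_rot: [3.142, 0.0, -3.026]
force: [-2.2, -1.8, -1.3]
grip_width: 0.0001
```

apply_moves(
  steps=[
    [-0.1,0,0,0],
    [-0.2,0,0,0],
    [-0.2,0,0,0],
    [-0.2,0,0,0],
    [-0.2,0,0,0],
    [-0.2,0,0,0],
    [-0.2,0,0,0],
    [-0.2,0,0,0],
    [-0.2,0,0,0],
    [-0.2,0,0,0],
  ],
)

```text
clock: 21.28
position: [0.5835, 0.0043, 0.0101]
tool_rot: [3.142, -0.003, -3.026]
force: [-10.8, -2.2, 4.6]
grip_width: -0.0002
```

```bash
python3 -c "
from h import *
stat(False)
net((-50,10,88),('scene',));net((-50,10,88),('scene',))"
```

```text
t 21.28 tool bar(mm) [-99.6 -30. ] z 10.1 yaw err -0.0 F [-11.  -1.] 4.6 w -0.0
net block [-41.6  16.   87.9] n 4 [0, 1, 2, 3] res [0.3 7.8 1.3 3. ]
net block [-40.8  13.1  88.3] n 4 [0, 1, 2, 3] res [4.1 0.1 2.8 5.9]
```

apply_moves(
  steps=[
    [1,0,0,0],
    [1.5,1.5,0,0],
    [1.5,4,0,0],
    [1.5,6.5,0,0],
    [1.5,7.5,0,0],
    [0.9,7.5,0,0],
    [0.5,7.5,0,0],
    [0.2,7.5,0,0],
    [0.1,7.5,0,0],
    [0,7.5,0,0],
  ],
)

```text
clock: 22.62
position: [0.5755, 0.0782, 0.01]
tool_rot: [3.141, -0.003, -3.027]
force: [-12.0, 2.6, 7.3]
grip_width: -0.0002
```

apply_moves(
  steps=[
    [-0.1,0,0,0],
    [-0.2,0,0,0],
    [-0.2,0,0,0],
    [-0.2,0,0,0],
    [-0.2,0,0,0],
    [-0.2,0,0,0],
    [-0.2,0,0,0],
    [-0.2,0,0,0],
    [-0.2,0,0,0],
    [-0.2,0,0,0],
  ],
)

```text
clock: 23.45
position: [0.5756, 0.0782, 0.0098]
tool_rot: [3.141, -0.006, -3.027]
force: [-19.4, 2.6, 11.8]
grip_width: 0.0001
```

```bash
python3 -c "
from h import *
stat(False)
net((-45,10,88),('scene',));net((-45,10,88),('scene',))"
```

```text
t 23.45 tool bar(mm) [-99.   44.4] z 9.8 yaw err -0.001 F [-19.    4.8] 11.8 w 0.0
net block [-41.8  11.3  87.9] n 5 [0, 1, 2, 3] res [6.4 2.4 4.6 6.2 1. ]
net block [-45.6  11.4  86.8] n 4 [0, 1, 2, 3] res [6.2 5.  2.9 3.3]
```

Both ends stop hard at almost the same tool depth (-99.6 and -99.0 mm). Back off, rise and clear the view.

apply_moves(
  steps=[
    [0.5,0,0,0],
    [1.5,0,0,0],
    [3,0,0,0],
    [3,0,-3,0],
    [3,0,-7,0],
    [3,0,-11,0],
    [3,0,-15,0],
    [5,4,-19,0],
    [7,8,-19,0],
    [9,12,-19,0],
  ],
)

```text
clock: 24.78
position: [0.4878, 0.1704, 0.2017]
tool_rot: [3.14, 0.005, -3.031]
force: [0.4, 1.3, -0.1]
grip_width: 0.0
```

apply_moves(
  steps=[
    [2,4,0,0],
    [4,8,0,0],
    [6,12,0,0],
    [8,16,0,0],
    [9,20,0,0],
    [10,24,0,0],
    [10,28,0,0],
    [10,28,0,0],
    [10,28,0,0],
    [10,28,0,0],
  ],
)

```text
clock: 25.62
position: [0.3558, 0.4371, 0.1988]
tool_rot: [-3.141, 0.0, -3.027]
force: [-1.1, -0.3, 0.2]
grip_width: -0.0
```

```bash
python3 -c "
from h import *
f=stat(); save(f,'end.png',(195,110,190,140),4)
net((-45,10,88))
for n in ['bottle','tin','spotplate']:
    print(n,[ray(f,d['uv']).round(3)[:2].tolist() for d in cams.pinpoint('top',n)][:2])"
```

```text
t 25.62 tool bar(mm) [-275.9  426.2] z 198.8 yaw err -0.001 F [-1.1 -0.2] 0.2 w -0.0
no block
net block [-42.3  10.1  89.7] n 10 [0, 1, 2, 3] res [0.4 3.6 2.1 4.3 3.  5.5 4.1 1.5 0.5 3.7]
bottle [[0.628, -0.212], [0.761, 0.138]]
tin [[0.499, 0.272]]
spotplate [[0.759, 0.133], [0.642, 0.053]]
```

View pics/end.png

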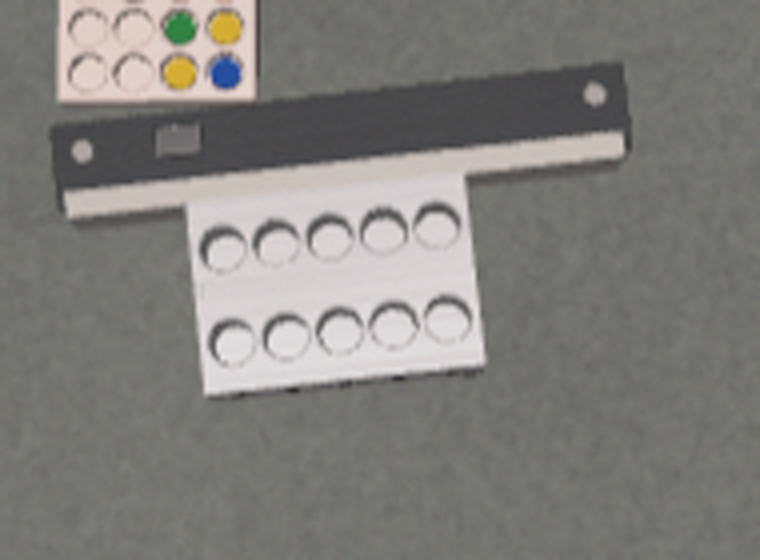

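The block lies against the white strip, with its far edge from crop (187,203) to (466,173). There is no dark gap, and its near edge is parallel to the bar within about 0.4°.

```bash
python3 -c "
from h import *
print(workorder.job_done())"
```

```text
the job is handed in; nothing more can be done
None
```

I turned the block about 75° counter-clockwise with the shut fingertips, in one arc push on its far end. I then pushed it up to the bar and pressed each end of the long side home. The job was handed in at about 26 s of the 64 s allowed; `job_done` reports no verdict.

**Last checks that agreed**
- **Flush:** both ends came to a hard stop at almost the same depth (tool at -99.6 and -99.0 mm, wrist force 11 to 20 N).
- **Parallel:** the final top view shows no gap at the white face, and the block's near edge is within about 0.4° of the bar. The networks put the long side within 0.3° of parallel.
- **Position:** the block's centre is about 10 mm from the bar's middle, against the 72 mm allowed.
- **Bystanders:** the tin and spot plate read within about 7 mm of where they started, and the bottle within about 7 mm. That is the networks' own scatter, and I never went near them.
- **Robot:** the arm is clear of everything.

**Checks that failed or disagreed**
- **First push with open fingers:** the opened tips sat higher than I had worked out and slid onto the block's top, pressing down with about 25 N. The block did not move, and I went on with shut fingers.
- **Distance to the face:** the networks put the block's centre at -42 mm from the face. A 90 mm wide block flush against it should read -45 mm, so my estimate of the bar's position is about 3 mm off.
- **Final block fit:** the outline fit on the last top picture found no block, because its top merged with the white strip.

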